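Slide the mainboard carrier into its test seat and start the test

TASK

With a fingertip, push the red mainboard carrier along the rails of the test station until it drops fully into its locating notches and lies level there. Then press the green start button right down and let it come back up. The carrier is only to be slid, never lifted off its rails; do not press the button before the carrier is seated, leave the other things on the bench where they are, and finish clear of everything.

Things in the scene. Friction and masses are not known exactly. Their poses are not given: they have to be found in the camera images.
- station: Test station fixed to the bench: dark base plate 320 x 156 mm, two aluminium rails 56 mm apart inside with tops 30 mm above the bench, blue side guides (128 mm apart inside, tops 44 mm above the bench). Origin: centre of its underside, on the bench. Its +x axis is the slide direction, z up. The end at -x, where the carrier starts, is open. Brass pins between the rails are for looks only.
- seat (a point): Where the carrier's origin lies when seated: station x = +50 mm, y = 0, 25 mm above the bench. Axes as the station's. The notches (18 mm long, 5 mm deep, upright walls, black floors) lie 50 mm ahead of it in the inner tracks (y = +-36 mm) for the front feet and 50 mm behind it in the outer tracks (y = +-52 mm) for the rear feet.
- rail_end (a point): Inner face of the blue end wall at the rails' +x end, at the height of the rail tops (wall top 44 mm above the bench). The seated carrier stops 40 mm short of it: a carrier pushed up to it has overrun its notches.
- carrier: Loose red carrier, about 0.5 kg: plate 130 (x) x 124 x 8 mm on four white feet 12 mm long, 6 high, carrying a green mainboard with a black cooler (top 40 mm above the origin). Origin: centre, level with the feet's undersides; x as the station's x. Starts on the rail tops (origin 30 mm above the bench), 70 to 130 mm before the seat. The feet drop together, 5 mm, with 3 mm play either way.
- push_face (a point): Middle of the carrier's flat, upright rear face (65 mm behind its origin), at plate mid-height, 10 mm above the origin. The plate's edge runs from 6 to 14 mm above the origin; a red lip 70 mm wide, 8 mm thick stands on it up to 36 mm. Push here along +x, low, at 50 mm/s or slower: friction is 2 to 5 N; once dropped, the notch walls stop it and the force rises.
- control_box: Fixed grey box 90 x 75 mm, 45 mm high, with the start button in the middle of its top. Origin: centre of the underside.
- start_button_top (a point): Middle of the top of the green start button (32 mm across), pressed straight down.
- start_button (a joint): Travel of the start button in m: 0 up, 0.006 fully down; spring, 4 N fully down; it comes back by itself.
- multimeter: Red multimeter lying on the bench, 145 x 75 mm, about 40 mm high. Bystander. Origin: centre of the underside.
- jar: Amber jar with a black cap, 52 mm across, 60 mm high. Bystander. Origin: centre of the underside.
- screwdriver: Red-handled screwdriver, 170 mm long, lying beyond the station. Bystander. Origin: on its underside, on the long axis.
Mind the look-alikes: they are no part of the job. What is meant by the carrier is not yellow, and is the larger of those in its own colour. Several things have the shape of the control_box; the one meant has the colours described above.

How it is judged:
By the outcome, as a careful person would: the job done as asked, in the order asked, and still so for the second after the job is handed in, with the robot touching nothing.
It also fails if it takes over 48 s, if anything falls off the work surface, if the arm or the gripper's body presses on something with over 40 N, if the wrist force passes 120 N, or if a joint passes its speed limit or range.

ROBOT

A 7-joint arm with a two-finger parallel gripper is mounted at the origin on the work surface. World frame = base frame: x ahead of the robot, y to its left, z up, the work surface at z = 0. Lengths are in m, angles in rad, forces in N, time in s.
With the tool pointing down it reaches from about 0.4 to 0.85 m from the base axis. Payload 4.5 kg.
Tool frame: the origin (TCP) lies at the centre of the arm's flange, where the gripper is bolted on; the fingertips stand 166 mm ahead of it and the grasp point (between the pads) lies 147 mm ahead of it (r.grip_depth is the distance from the TCP to the grasp point, in m); z points along the fingers, y is the line along which they close (so a half turn about z gives the same grasp; the last joint's range is limited). The gripper opens to 88 mm and grips with 3 to 60 N. Pads are 18 mm wide; open, the fingers measure 123 mm over their backs; the gripper's body (75 mm by 187 mm) begins 45 mm behind the grasp point.
Start: joints at [1.378, 0.689, -0.195, 1.565, 0.157, 0.902, -0.215], TCP at [0.141, -0.609, 0.405] pointing down, gripper open.
Joint ranges: [-3.01, 3.01], [-0.46, 2.08], [-1.47, 1.51], [0.13, 2.56], [-1, 4.14], [0.04, 2.09], [-2.66, 2.66]. Speed limits (rad/s): [2.57, 2.57, 3.14, 3.14, 3.14, 3.14, 3.14].

INTERFACE

Orientations are given as a unit quaternion [x, y, z, w].
In Python, from plant import status, cams, r, finder gives the robot as it stands.
- The arm moves only by the tool play_rows, never from a script. Its argument "rows" is a list of rows, each a list of 7 numbers: the opening in per cent of the stroke, from 0 (shut) to 100 (fully open), then the shift along the tool's x, y, z in m, then the turn, a rotation vector about the tool's x, y, z in degrees. A call has 1 to 8 rows; each row shifts and turns the commanded pose from where the row before left it, along the tool's axes as they then stand; what a row does not reach is not made up. A row lasts 1/8 s, in which the tool goes at most 62.5 mm and 10.7 degrees, less where a joint would pass 70% of its speed; a pose out of reach is approached as far as the arm can. A call with a gripper value outside its range is refused whole. The fingers move at their own pace and stop on an object; "grip_force" is the grip in N (left out, the last holds). Time passes only in rows, so rows that do not move let the fingers close. It gives the time, the measured TCP pose, the force, the opening and the grip force at its end, in the units of the state.
- status.get_state(): the state, without advancing time (a new reading comes with each control period).
- cams.snapshot(name): name is "scene" or "top" or "wrist"; returns the picture (400x640x3 uint8, red, green, blue); there is no depth.
- cams.camera_params(name): a dict with "vfov" (degrees; the focal length in pixels is half the picture's height over the tangent of half this angle, whatever the lens; pixels are square), "cx", "cy" (the principal point, pixels), "R" (3x3) and "t" (3): a world point X has camera coordinates R X + t; the wrist camera has in their place "tool_from_camera" (4x4, takes a point from camera to tool coordinates, whose origin is the TCP and whose axes are the flange's). Camera axes: x right, y down, z forward; pixel columns grow to the right and rows downward; lengths in m; the calibration is good to about 2 mm. A picture is of the moment at which its call begins: read the wrist's pose just before it. camera_params takes no time and is no camera call.
- r.finish_job(): hands the job in; it is judged then, once.
Trained networks look in the newest picture that a camera, given by its name, has taken for a name from the list of things; names that differ only in an ending like _2 or _b are one class to them, and where a whole thing is asked for, a point or a joint stands for the part that bears it (a point fixed in the world has none). Each returns a list of dicts, best first, with "score" (0 to 1); they miss things now and then, are a little off and sometimes report something else, mostly with a low value. They report only what shows in the picture. A call takes as long as a camera call. They do not tell look-alikes from the thing itself.
- finder.spot_in(camera, label): "at" ([x, y, z] in m, in the coordinates of the camera as it stood for that picture, good to about 4 mm: the middle of the surface that is visible of it).
- finder.regions_of(camera, label): "mask" (400x640 bool, what is visible of it).
The state is a dict: "clock": time; "q": joint angles; "qd": joint speeds; "joint_torque": joint torques, N m; "tool_pos": TCP position; "eef_rot": TCP orientation; "contact_force": force on the tool from outside, world axes, zero at the start; "moment": the same for the moment, N m; "opening": opening from 0.0 (shut) to 1.0 (fully open); "finger_force": force on a finger pad.
Only numpy, scipy, OpenCV 4.12 (cv2) and the standard library are available. Lean on these libraries where they do the work, as an engineer would, in place of code of your own. Each camera call takes 0.05 s, during which the arm holds its last target. There are 200 camera calls.

## Working session

There is one attempt and no reset: what is moved stays moved. The work goes in short steps, Python scripts to look and compute and a tool call to move; the robot and the scene stay as the last step left them, time stands still between calls to the robot, and variables do not carry over. Pictures are saved under pics/ and viewed, at most 10 in all, crops included, and the job is handed in when it is done.

Besides the shell and the picture viewer there is one more tool, called after "Call:" by a JSON object that holds its "method" and its "body". play_rows: Moves the arm, as the interface text tells. Its arguments: {"type":"object","properties":{"rows":{"type":"array","items":{"type":"array","items":{"type":"number"}}},"grip_force":{"type":"number"}},"required":["rows"]}

```bash
mkdir -p pics; ls; cat > h.py <<'E'
import numpy as np, cv2
from plant import status, cams, r, finder
from scipy.spatial.transform import Rotation as Ro
def cam(n):
    p=cams.camera_params(n); f=200/np.tan(np.radians(p['vfov'])/2)
    K=np.array([[f,0,p['cx']],[0,f,p['cy']],[0,0,1]])
    if 'R' in p: R=np.array(p['R']);t=np.array(p['t'])
    else:
        s=status.get_state(); T=np.eye(4);T[:3,:3]=Ro.from_quat(s['eef_rot']).as_matrix();T[:3,3]=s['tool_pos']
        M=np.linalg.inv(T@np.array(p['tool_from_camera']));R=M[:3,:3];t=M[:3,3]
    return K,R,t
def toworld(c,x): K,R,t=c; return R.T@(np.array(x)-t)
def proj(c,X): K,R,t=c; p=K@(R@np.array(X)+t); return p[:2]/p[2]
def atz(c,uv,z):
    K,R,t=c; d=R.T@np.linalg.inv(K)@[uv[0],uv[1],1]; o=-R.T@t; return o+d*(z-o[2])/d[2]
def save(n,im): cv2.imwrite('pics/'+n+'.png',im[:,:,::-1])
E
python3 - <<'E'
from h import *
np.set_printoptions(precision=4,suppress=True)
s=status.get_state();print(s['clock'],s['tool_pos'],s['eef_rot'])
for n in ['scene','top']:
    c=cam(n); save(n,cams.snapshot(n)); print(n,cams.camera_params(n))
    for l in ['station','carrier','control_box','start_button','multimeter','jar','screwdriver']:
        for d in finder.spot_in(n,l): print(l,round(d['score'],2),toworld(c,d['at']),proj(c,toworld(c,d['at'])))
E
```

```text
pics
0.0 [ 0.1405 -0.6087  0.4039] [ 0.9936  0.1132 -0.0002 -0.0009]
scene {'vfov': 56.7395843461045, 'cx': 322.14743934384137, 'cy': 203.7910850218784, 'R': array([[ 0.6813,  0.732 , -0.005 ],
       [ 0.6209, -0.5815, -0.5257],
       [-0.3877,  0.3551, -0.8506]]), 't': array([-0.3151, -0.3362,  1.1713])}
station 0.8 [0.5654 0.0233 0.0339] [356.7381 197.191 ]
carrier 0.91 [ 0.3606 -0.0519  0.0145] [282.3617 170.5561]
carrier 0.78 [ 0.7842 -0.1881  0.0212] [360.7265 321.611 ]
carrier 0.66 [ 0.5577 -0.0742  0.0513] [326.4578 214.7554]
carrier 0.37 [ 0.6196 -0.4326  0.061 ] [214.9961 340.5507]
control_box 0.98 [0.6525 0.2929 0.0454] [451.549  156.6162]
control_box 0.85 [0.5145 0.2861 0.0432] [409.5744 130.2267]
start_button 0.64 [0.6412 0.3058 0.0636] [453.0162 147.1685]
start_button 0.55 [0.5106 0.2994 0.0669] [413.2614 121.0425]
multimeter 0.85 [ 0.4065 -0.4593  0.0332] [153.475  278.4664]
jar 0.84 [ 0.6196 -0.4316  0.0617] [215.375  340.1289]
screwdriver 0.93 [0.7545 0.062  0.0191] [424.441 239.843]
top {'vfov': 52.606623528610506, 'cx': 319.9712794964003, 'cy': 197.0431832556945, 
[... 163 characters left out ...]
 0.56 [0.5501 0.0358 0.0282] [288.877  205.4098]
carrier 0.9 [ 0.3411 -0.0511  0.0165] [312.5103 275.2846]
carrier 0.88 [ 0.5396 -0.0682  0.0495] [321.9984 209.3041]
carrier 0.83 [ 0.7769 -0.1798  0.0203] [360.4507 141.6373]
control_box 0.63 [0.4955 0.2978 0.0412] [202.0306 216.9934]
control_box 0.63 [0.6281 0.3053 0.0468] [204.4231 174.8224]
start_button 0.65 [0.6436 0.313  0.0654] [200.875 168.191]
start_button 0.53 [0.5006 0.3046 0.0696] [197.3025 213.53  ]
multimeter 0.82 [ 0.3852 -0.4492  0.0323] [445.7331 268.1882]
multimeter 0.68 [0.4989 0.3004 0.0665] [198.9172 214.3604]
jar 0.65 [ 0.6045 -0.4286  0.0598] [440.9585 194.6876]
screwdriver 0.64 [0.7498 0.0721 0.0223] [282.5947 144.9686]
```

View pics/scene.png

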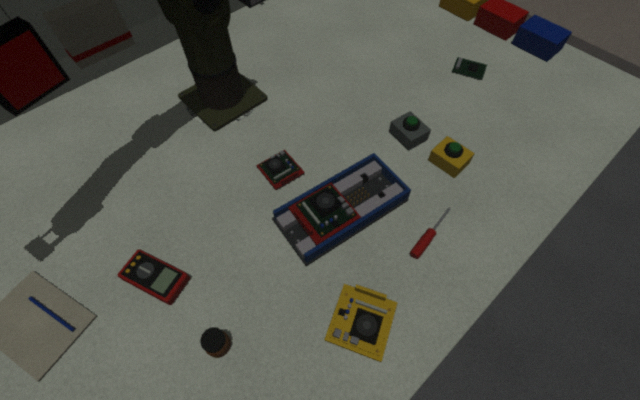

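View pics/top.png

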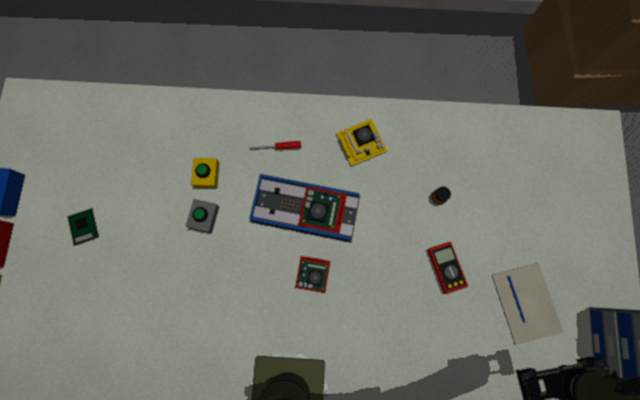

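The top view shows the station with the red carrier at (321,210) and its open end at the right, near (355,215). The grey box with the green button is at (202,215). The yellow box, the yellow carrier and the small red carrier at (313,275) are look-alikes. In the scene view the matching carrier is at (326,212) and the grey box at (410,128).

```bash
python3 - <<'E'
from h import *
np.set_printoptions(precision=4,suppress=True)
print(cams.camera_params('wrist'))
for n,box in [('scene',(260,145,425,275)),('top',(240,165,370,250))]:
    c=cam(n); im=cv2.imread(f'pics/{n}.png')
    x0,y0,x1,y1=box; sub=im[y0:y1,x0:x1].astype(int)
    b,g,rr=sub[...,0],sub[...,1],sub[...,2]
    m=(b>1.5*rr)&(b>1.25*g)&(b>50)
    vs,us=np.nonzero(m); P=np.array([atz(c,(u+x0,v+y0),0.044)[:2] for u,v in zip(us,vs)]).astype(np.float32)
    print(n,len(P),cv2.minAreaRect(P))
    m=(rr>2*g)&(rr>2*b)&(rr>60)
    vs,us=np.nonzero(m); P=np.array([atz(c,(u+x0,v+y0),0.044)[:2] for u,v in zip(us,vs)]).astype(np.float32)
    print('red',len(P),cv2.minAreaRect(P))
    for uv in ([(410,122)] if n=='scene' else [(199,214)]): print('button@.055',atz(c,uv,.055))
E
```

```text
{'vfov': 63.131152803329215, 'cx': 322.63476738039327, 'cy': 195.4390664736022, 'tool_from_camera': array([[-0.0001, -0.9545, -0.2982,  0.078 ],
       [ 1.    , -0.    , -0.0003, -0.001 ],
       [ 0.0003, -0.2982,  0.9545,  0.0208],
       [ 0.    ,  0.    ,  0.    ,  1.    ]])}
scene 834 ((0.49848514795303345, -0.006646573543548584), (0.3140714466571808, 0.25328975915908813), 81.9090347290039)
red 658 ((0.5598553419113159, -0.06650853157043457), (0.4574548602104187, 0.1591108739376068), 13.21181869506836)
button@.055 [0.5009 0.3007 0.055 ]
top 821 ((0.5474507808685303, -0.012401893734931946), (0.3143565356731415, 0.14865052700042725), 82.0322494506836)
red 493 ((0.5413554906845093, -0.06918548047542572), (0.13215549290180206, 0.12357068061828613), 82.00164031982422)
button@.055 [0.5019 0.3039 0.055 ]
```

Call:
{"method": "play_rows", "body": {"rows": [[0,0.044,-0.04,0,0,0,0],[0,0.044,-0.04,0,0,0,0],[0,0.044,-0.04,0,0,0,0],[0,0.044,-0.04,0,0,0,0],[0,0.044,-0.04,0,0,0,0],[0,0.044,-0.04,0,0,0,0],[0,0.044,-0.04,0,0,0,0],[0,0.044,-0.04,0,0,0,0]], "grip_force": 20}}

```text
clock: 1.8
tool_pos: [0.4126, -0.2165, 0.405]
eef_rot: [0.994, 0.113, 0.0, 0.0]
contact_force: [0.2, 0.9, -0.7]
opening: 0.113
finger_force: 0.0
```

Call:
{"method": "play_rows", "body": {"rows": [[0,0.044,-0.04,0,0,0,0],[0,0.044,-0.04,0,0,0,0],[0,0.044,-0.04,0,0,0,0],[0,0.044,-0.04,0,0,0,0],[0,0,0,0,0,0,-10],[0,0,0,0,0,0,-10],[0,0,0,0,0,0,-10],[0,0,0,0,0,0,-10]]}}

```text
clock: 2.8
tool_pos: [0.5471, -0.0225, 0.4048]
eef_rot: [0.894, 0.449, 0.0, 0.0]
contact_force: [0.3, -0.5, -0.3]
opening: 0.006
finger_force: 0.0
```

Call:
{"method": "play_rows", "body": {"rows": [[0,0,0,0,0,0,-10],[0,0,0,0,0,0,-10],[0,0,0,0,0,0,-9],[0,0,0,0,0,0,0],[0,0,0,0,0,0,0]]}}

```text
clock: 3.42
tool_pos: [0.5471, -0.0226, 0.4047]
eef_rot: [0.756, 0.655, -0.0, 0.0]
contact_force: [-0.1, 0.4, 0.8]
opening: 0.0
finger_force: 0.0
```

```bash
python3 - <<'E'
from h import *
np.set_printoptions(precision=4,suppress=True)
c=cam('wrist'); im=cams.snapshot('wrist'); save('w1',im); np.savez('w1',K=c[0],R=c[1],t=c[2])
for l in ['station','carrier','control_box','start_button']:
    for d in finder.spot_in('wrist',l): X=toworld(c,d['at']);print(l,round(d['score'],2),X,proj(c,X))
cv2.imwrite('pics/w1g.png',np.clip(cv2.resize(im,(800,500),interpolation=cv2.INTER_CUBIC)[:,:,::-1]*2.0,0,255).astype(np.uint8))
E
```

```text
station 0.7 [0.5605 0.0714 0.0309] [322.2427  76.8316]
carrier 0.94 [ 0.3563 -0.0413  0.0173] [165.6721 203.0937]
carrier 0.91 [ 0.7754 -0.1661  0.0183] [520.415 252.12 ]
carrier 0.66 [ 0.5459 -0.0506  0.0483] [324.8537 196.7334]
```

View pics/w1g.png

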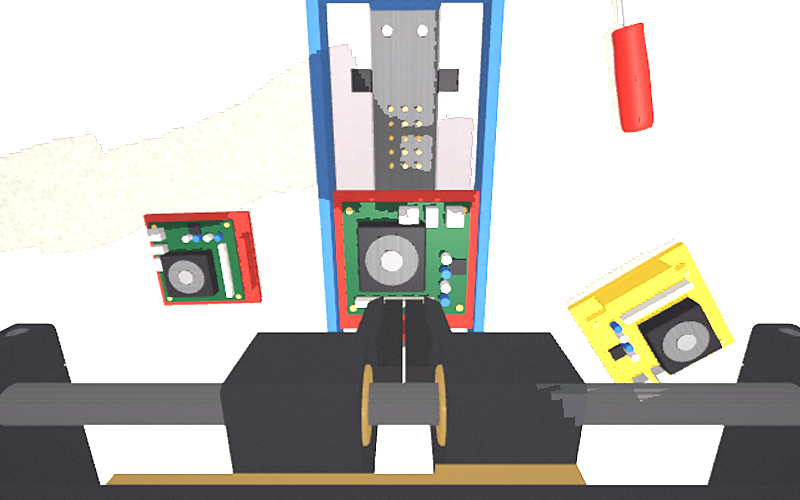

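The wrist view shows the carrier's front edge at about y=192 (800-wide scale, x 334–480). The black front notches are at (361,80) and (448,80), and the blue guides are on both sides. The fingertips hang over the carrier's rear part.

```bash
python3 - <<'E'
from h import *
np.set_printoptions(precision=4,suppress=True)
z=np.load('w1.npz'); c=(z['K'],z['R'],z['t'])
s=0.8
A=lambda u,v,h: atz(c,(u*s,v*s),h)
nl,nr=A(361,80,.027),A(448,80,.027); print('notch',nl,nr,'mid',(nl+nr)/2,np.linalg.norm(nl-nr))
fl,fr=A(334,192,.044),A(480,191,.044); print('front',fl,fr,(fl+fr)/2,np.linalg.norm(fl-fr))
im=cv2.imread('pics/w1.png').astype(int); b,g,rr=im[...,0],im[...,1],im[...,2]
m=(b>1.5*rr)&(b>1.25*g)&(b>40); m[250:]=0
L=[];R=[]
for v in range(5,250,4):
    u=np.nonzero(m[v,230:410])[0]+230
    if len(u)<4: continue
    if u[0]<290: L.append(atz(c,(u[0]-.5,v),.044)[:2])
    if u[-1]>350: R.append(atz(c,(u[-1]+.5,v),.044)[:2])
for n,P in (('L',L),('R',R)):
    l=cv2.fitLine(np.array(P,np.float32),cv2.DIST_HUBER,0,.01,.01).ravel(); l[:2]*=np.sign(l[1]); print(n,len(P),np.degrees(np.arctan2(l[1],l[0])),l[2:]+l[:2]*(0-l[3])/l[1])
m=(rr>2*g)&(rr>2*b)&(rr>50); m[:,:255]=0;m[:,400:]=0
vs,us=np.nonzero(m); P=np.array([atz(c,(u,v),.044)[:2] for u,v in zip(us,vs)],np.float32); print(cv2.minAreaRect(P), vs.min(),vs.max())
E
```

```text
notch [0.5285 0.0886 0.027 ] [0.5988 0.0785 0.027 ] mid [0.5637 0.0835 0.027 ] 0.071008679184533
front [0.4923 0.0038 0.044 ] [ 0.614  -0.0128  0.044 ] [ 0.5532 -0.0045  0.044 ] 0.12281200829223242
L 62 81.9558 [0.4777 0.    ]
R 62 81.9078 [0.6261 0.    ]
((0.5422254800796509, -0.07356922328472137), (0.14256791770458221, 0.12325137108564377), 81.92236328125) 152 272
```

Call:
{"method": "play_rows", "body": {"rows": [[0,-0.048,0.001,0,0,0,0],[0,-0.048,0.001,0,0,0,0],[0,-0.049,0.002,0,0,0,0],[0,0,0,0.05,0,0,0],[0,0,0,0.05,0,0,0],[0,0,0,0.05,0,0,0],[0,0,0,0.04,0,0,0],[0,0,0,0,0,0,0]]}}

```text
clock: 4.68
tool_pos: [0.5299, -0.1663, 0.2125]
eef_rot: [0.755, 0.656, -0.002, -0.002]
contact_force: [-0.3, -0.0, 1.0]
opening: 0.004
finger_force: 0.0
```

```bash
python3 - <<'E'
from h import *
im=cams.snapshot('wrist')
cv2.imwrite('pics/w2g.png',np.clip(cv2.resize(im,(800,500),interpolation=cv2.INTER_CUBIC)[:,:,::-1]*2.0,0,255).astype(np.uint8))
im=cams.snapshot('scene')[140:290,240:440]
cv2.imwrite('pics/s2.png',np.clip(cv2.resize(im,(800,600),interpolation=cv2.INTER_CUBIC)[:,:,::-1]*1.5,0,255).astype(np.uint8))
E
```

```text
(no output)
```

View pics/w2g.png

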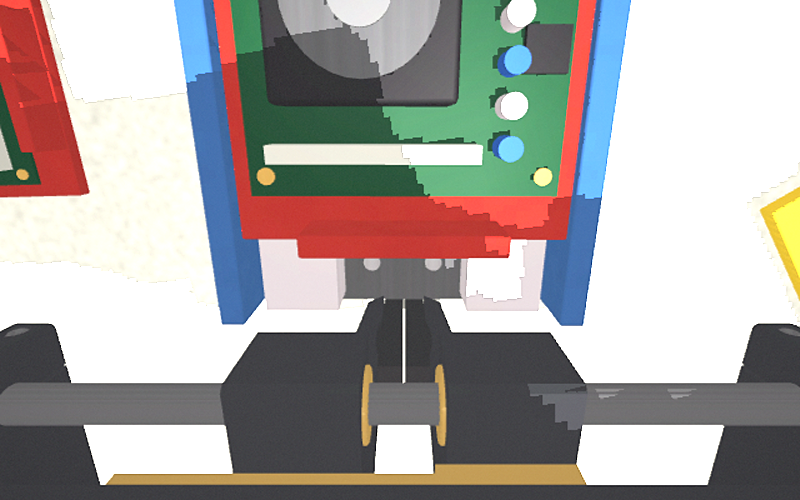

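View pics/s2.png

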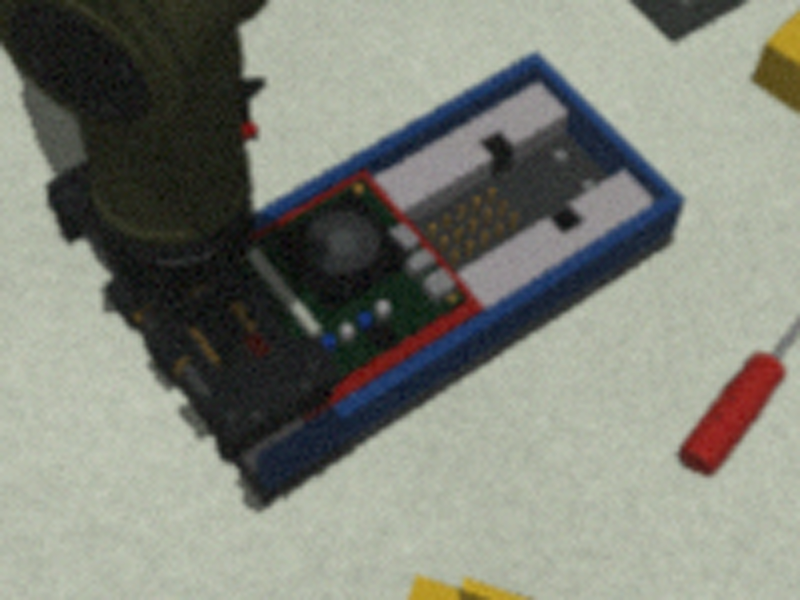

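The wrist view shows the closed fingertips at (403,300), centred behind the red lip at (403,245) with a gap of bare rail between. The scene crop confirms the hand is over the open end and clear of the guides. Next I go down the last bit.

Call:
{"method": "play_rows", "body": {"rows": [[0,0,0,0.006,0,0,0],[0,0,0,0.006,0,0,0],[0,0,0,0,0,0,0],[0,0,0,0,0,0,0]]}}

```text
clock: 5.28
tool_pos: [0.5309, -0.1667, 0.203]
eef_rot: [0.755, 0.656, 0.0, 0.0]
contact_force: [0.6, -0.2, -0.4]
opening: 0.003
finger_force: 0.0
```

Call:
{"method": "play_rows", "body": {"rows": [[0,0.006,0,0.001,0,0,0],[0,0.006,0,0.001,0,0,0],[0,0.006,0,0,0,0,0],[0,0.005,0,0,0,0,0],[0,0.005,0,0,0,0,0],[0,0.005,0,0,0,0,0],[0,0.005,0,0,0,0,0],[0,0.005,0,0,0,0,0]]}}

```text
clock: 6.28
tool_pos: [0.5368, -0.1241, 0.2007]
eef_rot: [0.755, 0.656, -0.0, 0.0]
contact_force: [-0.5, -4.5, 1.2]
opening: 0.009
finger_force: 2.2
```

Call:
{"method": "play_rows", "body": {"rows": [[0,0.006,0,0,0,0,0],[0,0.006,0,0,0,0,0],[0,0.006,0,0,0,0,0],[0,0.006,0,0,0,0,0],[0,0.006,0,0,0,0,0],[0,0.006,0,0,0,0,0],[0,0.006,0,0,0,0,0],[0,0.006,0,0,0,0,0]]}}

```text
clock: 7.28
tool_pos: [0.5436, -0.0763, 0.2007]
eef_rot: [0.755, 0.656, -0.0, 0.0]
contact_force: [-0.4, -4.6, 1.5]
opening: 0.005
finger_force: 2.4
```

Call:
{"method": "play_rows", "body": {"rows": [[0,0.004,0,0,0,0,0],[0,0.004,0,0,0,0,0],[0,0.004,0,0,0,0,0],[0,0.004,0,0,0,0,0],[0,0.003,0,0,0,0,0],[0,0.002,0,0,0,0,0],[0,0.002,0,0,0,0,0],[0,0.002,0,0,0,0,0]]}}

```text
clock: 8.28
tool_pos: [0.547, -0.0519, 0.2007]
eef_rot: [0.755, 0.656, -0.0, 0.0]
contact_force: [-1.4, -4.0, 1.1]
opening: 0.012
finger_force: 2.4
```

Call:
{"method": "play_rows", "body": {"rows": [[0,0.002,0,0,0,0,0],[0,0.002,0,0,0,0,0],[0,0.002,0,0,0,0,0],[0,0.0015,0,0,0,0,0],[0,0.0015,0,0,0,0,0]]}}

```text
clock: 8.9
tool_pos: [0.5482, -0.0429, 0.2007]
eef_rot: [0.755, 0.656, -0.0, 0.0]
contact_force: [0.3, -4.9, 0.4]
opening: 0.003
finger_force: 2.2
```

Call:
{"method": "play_rows", "body": {"rows": [[0,0.0015,0,0,0,0,0],[0,0.0015,0,0,0,0,0]]}}

```text
clock: 9.15
tool_pos: [0.5487, -0.0399, 0.2007]
eef_rot: [0.755, 0.656, -0.0, 0.0]
contact_force: [-1.0, -4.1, -0.3]
opening: 0.007
finger_force: 2.1
```

Call:
{"method": "play_rows", "body": {"rows": [[0,0.0015,0,0,0,0,0],[0,0.0015,0,0,0,0,0]]}}

```text
clock: 9.4
tool_pos: [0.5489, -0.0387, 0.2007]
eef_rot: [0.755, 0.655, -0.001, 0.001]
contact_force: [-1.3, -9.9, 1.3]
opening: 0.004
finger_force: 4.8
```

The force has risen to 10 N at the expected place, so the carrier has probably dropped. I look, then back off.

Call:
{"method": "play_rows", "body": {"rows": [[0,-0.004,0,0,0,0,0],[0,-0.016,0,0,0,0,0],[0,-0.03,0,0,0,0,0],[0,0,0,-0.05,0,0,0],[0,0,0,-0.05,0,0,0],[0,0.02,0,-0.05,0,0,0],[0,0.03,0,-0.05,0,0,0],[0,0,0,0,0,0,0]]}}

```text
clock: 10.4
tool_pos: [0.5505, -0.0339, 0.4049]
eef_rot: [0.753, 0.658, 0.005, 0.002]
contact_force: [0.7, -0.4, -1.2]
opening: 0.009
finger_force: 0.0
```

```bash
python3 - <<'E'
from h import *
np.set_printoptions(precision=4,suppress=True)
s=status.get_state();print(s['clock'],s['tool_pos'],s['contact_force'])
c=cam('wrist'); im=cams.snapshot('wrist'); save('w3',im); np.savez('w3',K=c[0],R=c[1],t=c[2])
for l in ['carrier','start_button']:
    for d in finder.spot_in('wrist',l): X=toworld(c,d['at']);print(l,round(d['score'],2),X,proj(c,X))
cv2.imwrite('pics/w3g.png',np.clip(cv2.resize(im,(800,500),interpolation=cv2.INTER_CUBIC)[:,:,::-1]*2.0,0,255).astype(np.uint8))
# predicted front corners seated (top z .039) and unseated, rear corners
d=np.array([np.cos(np.radians(81.95)),np.sin(np.radians(81.95))]);n=np.array([d[1],-d[0]]);S=np.array([.5567,.0340])
for z in (.039,.044):
    print(z,[proj(c,[*(S+a*d+b*n),z])/.8 for a in(.065,-.065) for b in(-.062,.062)])
E
```

```text
10.4 [ 0.5505 -0.0339  0.4049] [ 0.7194 -0.4392 -1.2255]
carrier 0.73 [ 0.3543 -0.0444  0.0154] [156.1477 197.4684]
carrier 0.7 [ 0.7732 -0.1712  0.0166] [510.3873 249.5616]
0.039 [array([314.5184,  44.7474]), array([475.149,  45.925]), array([323.3519, 210.1842]), array([466.5968, 210.6516])]
0.044 [array([313.2026,  43.5913]), array([476.3151,  44.7916]), array([322.3025, 211.4346]), array([467.5177, 211.904 ])]
```

View pics/w3g.png

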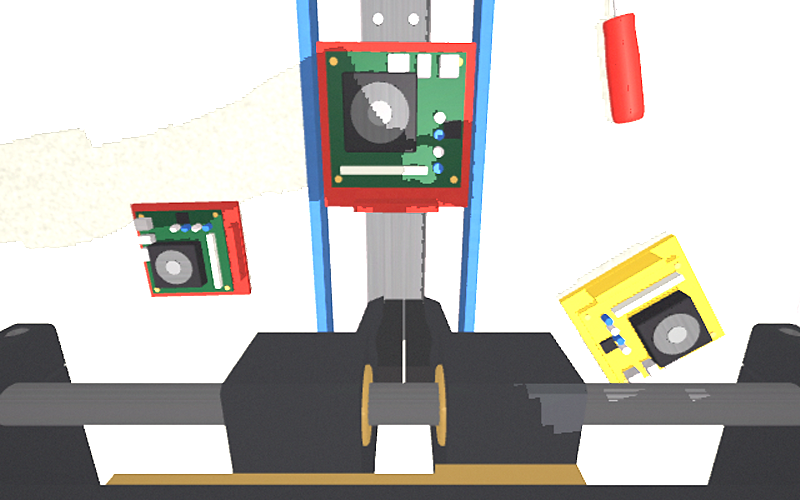

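The carrier's outline (317–476, 43–207) agrees with the prediction for a seated one to about 2 mm. To confirm the 5 mm drop I look from closer, once the arm has settled.

Call:
{"method": "play_rows", "body": {"rows": [[0,-0.03,0,0.05,0,0,0],[0,0,0,0.05,0,0,0],[0,0,0,0.045,0,0,0],[0,0,0,0,0,0,0],[0,0,0,0,0,0,0],[0,0,0,0,0,0,0]]}}

```text
clock: 11.3
tool_pos: [0.5455, -0.0669, 0.2573]
eef_rot: [0.755, 0.656, 0.001, 0.001]
contact_force: [-0.3, -0.7, 0.4]
opening: 0.007
finger_force: 0.0
```

```bash
python3 - <<'E'
from h import *
np.set_printoptions(precision=4,suppress=True)
s=status.get_state();print(s['clock'],s['tool_pos'],s['eef_rot'],s['contact_force'])
c=cam('wrist'); im=cams.snapshot('wrist'); save('w4',im); np.savez('w4',K=c[0],R=c[1],t=c[2])
cv2.imwrite('pics/w4g.png',np.clip(cv2.resize(im,(800,500),interpolation=cv2.INTER_CUBIC)[:,:,::-1]*1.7,0,255).astype(np.uint8))
d=np.array([np.cos(np.radians(81.95)),np.sin(np.radians(81.95))]);n=np.array([d[1],-d[0]]);S=np.array([.5567,.0340])
for z in (.039,.044):
    print(z,[proj(c,[*(S+a*d+b*n),z])/.8 for a in(.065,-.065) for b in(-.062,.062)])
print('guide in',[proj(c,[*(S+-.04*d+b*n),.044])/.8 for b in(-.064,.064)])
E
```

```text
11.3 [ 0.5455 -0.0669  0.2573] [0.7549 0.6559 0.0011 0.001 ] [-0.3193 -0.6649  0.3713]
0.039 [array([ 237.6852, -113.7792]), array([ 548.3112, -113.2419]), array([269.4512, 206.4317]), array([520.3634, 206.3921])]
0.044 [array([ 232.6976, -120.7899]), array([ 552.7286, -120.2231]), array([266.2194, 208.5943]), array([523.2327, 208.5504])]
guide in [array([256.5238, 155.7291]), array([532.2697, 155.768 ])]
```

View pics/w4g.png

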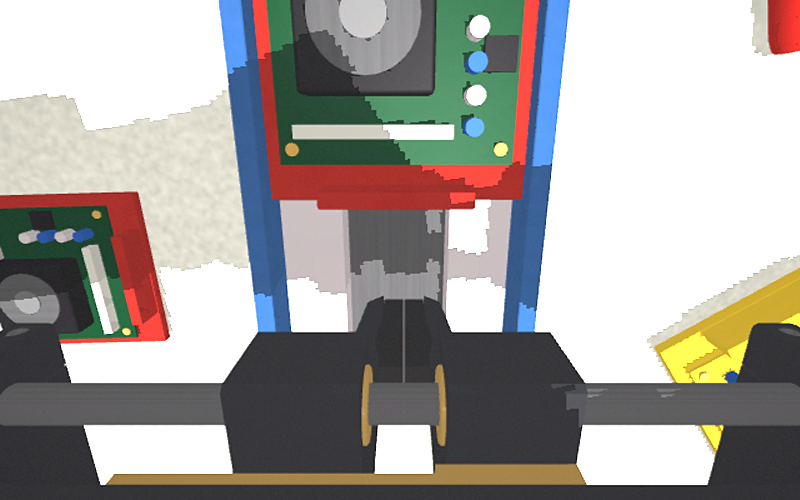

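The close view shows the rear edge at y≈199, spanning x 272–522. That is 250 px wide, against 251 px predicted when dropped and 257 px when still on the rail tops, so the carrier is seated. The button is next.

Call:
{"method": "play_rows", "body": {"rows": [[0,0,0,-0.05,0,0,0],[0,0,0,-0.05,0,0,0],[0,0.055,-0.015,0,0,0,0],[0,0.055,-0.015,0,0,0,0],[0,0.055,-0.015,0,0,0,0],[0,0.055,-0.015,0,0,0,0],[0,0.055,-0.015,0,0,0,0],[0,0.055,-0.015,0,0,0,0]]}}

```text
clock: 12.35
tool_pos: [0.5014, 0.2744, 0.3572]
eef_rot: [0.755, 0.656, 0.001, 0.0]
contact_force: [0.3, 0.3, 1.0]
opening: 0.005
finger_force: 0.0
```

Call:
{"method": "play_rows", "body": {"rows": [[0,0,0,0,0,0,0],[0,0,0,0,0,0,0],[0,0,0,0,0,0,0]]}}

```text
clock: 12.72
tool_pos: [0.5024, 0.2707, 0.356]
eef_rot: [0.756, 0.655, -0.0, 0.001]
contact_force: [0.9, 0.1, 0.6]
opening: 0.002
finger_force: 0.0
```

```bash
cat > btn.py <<'E'
from h import *
np.set_printoptions(precision=4,suppress=True)
def blob(im,near):
    h=cv2.cvtColor(im,cv2.COLOR_RGB2HSV); m=((h[...,0]>45)&(h[...,0]<90)&(h[...,1]>110)&(h[...,2]>30)).astype(np.uint8)
    n,_,st,ce=cv2.connectedComponentsWithStats(m)
    ok=[(np.hypot(*(ce[i]-near)),ce[i],st[i,4],st[i,:4]) for i in range(1,n) if st[i,4]>20]
    return min(ok,key=lambda a:a[0])
s=status.get_state();print(s['clock'],s['tool_pos'],s['eef_rot'])
res=[]
for n in ['wrist','top','scene']:
    c=cam(n); im=cams.snapshot(n); save('b_'+n,im)
    if n=='wrist': g=im
    b=blob(im,proj(c,[.502,.302,.055])); print(n,b, atz(c,b[1],.055)); res.append((c,b[1]))
A=[];B=[]
for c,uv in res[:2]:
    o=-c[1].T@c[2]; d=c[1].T@np.linalg.inv(c[0])@[*uv,1]; d/=np.linalg.norm(d); M=np.eye(3)-np.outer(d,d); A.append(M);B.append(M@o)
print('tri',np.linalg.lstsq(np.vstack(A),np.hstack(B),rcond=None)[0])
for l in ['start_button','control_box']:
    finder_c=cams.snapshot('wrist')
    c=res[0][0]
    for d in finder.spot_in('wrist',l): X=toworld(c,d['at']);print(l,round(d['score'],2),X,proj(c,X))
cv2.imwrite('pics/bg.png',np.clip(cv2.resize(g,(800,500),interpolation=cv2.INTER_CUBIC)[:,:,::-1]*1.5,0,255).astype(np.uint8))
E
python3 btn.py
```

```text
12.725 [0.5024 0.2707 0.356 ] [ 0.7557  0.6549 -0.0002  0.0007]
wrist (np.float64(1.5589611889629795), array([317.2511, 149.6438]), np.int32(1123), array([299, 131,  38,  38], dtype=int32)) [0.503 0.303 0.055]
top (np.float64(85.9742149294519), array([284.9811, 203.6264]), np.int32(265), array([270, 185,  29,  36], dtype=int32)) [0.5495 0.0457 0.055 ]
scene (np.float64(50.60015228969402), array([454.7045, 146.8068]), np.int32(88), array([449, 143,  13,   9], dtype=int32)) [0.6408 0.3179 0.055 ]
tri [ 0.5615  0.1604 -0.3795]
start_button 0.76 [0.5018 0.3021 0.0668] [315.77   153.1667]
start_button 0.71 [0.6428 0.3092 0.0667] [487.5734 119.8577]
control_box 0.94 [0.6345 0.3101 0.0435] [465.0914 118.0891]
control_box 0.87 [0.5044 0.3036 0.0502] [318.8734 147.7945]
```

View pics/bg.png

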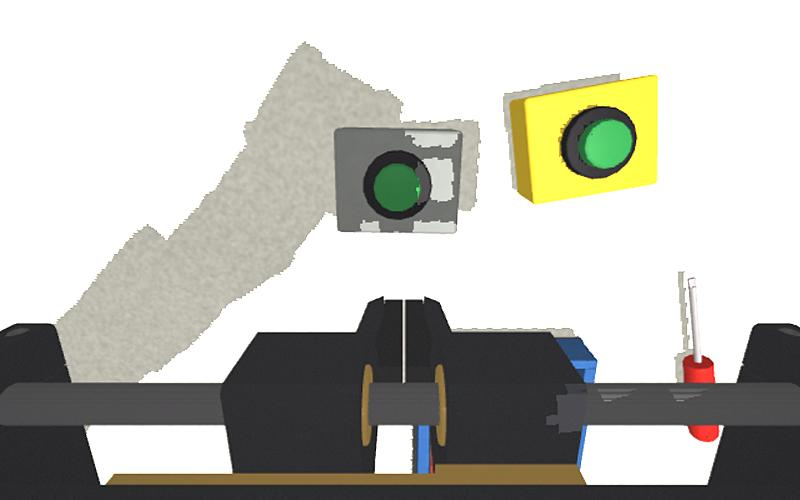

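The green button of the grey box is at (397,187) on the 800-wide image, and the yellow one is to its right. Blob and network agree on about (0.503, 0.304), with the top at z≈0.067. I move over it and go down.

Call:
{"method": "play_rows", "body": {"rows": [[0,0.033,-0.004,0,0,0,0],[0,0,0,0.04,0,0,0],[0,0,0,0.04,0,0,0],[0,0,0,0.025,0,0,0],[0,0,0,0.005,0,0,0],[0,0,0,0,0,0,0],[0,0,0,0,0,0,0]]}}

```text
clock: 13.95
tool_pos: [0.5028, 0.3062, 0.2469]
eef_rot: [0.755, 0.656, 0.001, 0.0]
contact_force: [0.0, 0.1, -0.0]
opening: 0.004
finger_force: 0.0
```

Call:
{"method": "play_rows", "body": {"rows": [[0,0,0,0.003,0,0,0],[0,0,0,0.003,0,0,0],[0,0,0,0.003,0,0,0],[0,0,0,0.002,0,0,0]]}}

```text
clock: 14.45
tool_pos: [0.5023, 0.3058, 0.2344]
eef_rot: [0.755, 0.656, -0.0, 0.0]
contact_force: [0.8, -0.5, 0.6]
opening: 0.01
finger_force: 0.0
```

Call:
{"method": "play_rows", "body": {"rows": [[0,0,0,0.002,0,0,0],[0,0,0,0.002,0,0,0],[0,0,0,0.002,0,0,0]]}}

```text
clock: 14.82
tool_pos: [0.5024, 0.3058, 0.2287]
eef_rot: [0.755, 0.656, -0.0, 0.0]
contact_force: [-1.2, -0.2, 3.4]
opening: 0.008
finger_force: 1.6
```

Call:
{"method": "play_rows", "body": {"rows": [[0,0,0,0.0015,0,0,0],[0,0,0,0.0015,0,0,0]]}}

```text
clock: 15.08
tool_pos: [0.5023, 0.3059, 0.2271]
eef_rot: [0.755, 0.656, 0.0, 0.0]
contact_force: [-4.2, -3.0, 23.7]
opening: 0.004
finger_force: 11.7
```

The button bottomed at tip z≈0.061 with the force well above the 4 N spring, as expected. I lift straight off.

Call:
{"method": "play_rows", "body": {"rows": [[0,0,0,0,0,0,0],[0,0,0,-0.004,0,0,0],[0,0,0,-0.01,0,0,0],[0,0,0,-0.05,0,0,0],[0,0,0,-0.05,0,0,0],[0,-0.033,0.004,-0.015,0,0,0],[0,0,0,0,0,0,0],[0,0,0,0,0,0,0]]}}

```text
clock: 16.08
tool_pos: [0.5017, 0.2729, 0.3544]
eef_rot: [0.755, 0.656, -0.0, -0.0]
contact_force: [-0.6, 0.4, -0.1]
opening: 0.006
finger_force: 0.0
```

```bash
python3 btn.py 2>&1 | head -3; python3 - <<'E'
from h import *
im=cams.snapshot('top')[150:290,180:400]; im2=cams.snapshot('wrist')[60:220,200:450]
f=lambda i:cv2.resize(i,(780,int(780*i.shape[0]/i.shape[1])))[:290 if 0 else None]
a=cv2.resize(im,(440,280)); b=cv2.resize(im2,(440,282))
cv2.imwrite('pics/end.png',np.clip(np.vstack([a,b])[:,:,::-1]*1.6,0,255).astype(np.uint8))
E
```

```text
16.075 [0.5017 0.2729 0.3544] [ 0.7547  0.656  -0.     -0.0003]
wrist (np.float64(1.4543673594007553), array([319.0906, 153.1616]), np.int32(1126), array([300, 134,  38,  39], dtype=int32)) [0.503  0.3028 0.055 ]
top (np.float64(85.98930180062236), array([284.9888, 203.5651]), np.int32(269), array([270, 185,  29,  36], dtype=int32)) [0.5497 0.0457 0.055 ]
```

View pics/end.png

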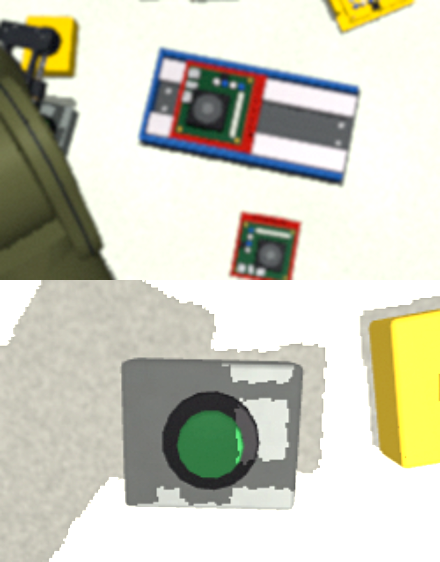

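The top crop shows the carrier still in place at (213,108), with about 40 mm of rail beyond it and all four notches covered. The wrist crop shows the button up again, the same size and place as before the press. The arm is clear of everything.

```bash
python3 -c "from plant import r; print(r.finish_job())"
```

```text
the job is handed in; nothing more can be done
None
```

The red carrier is seated in its notches (checked by camera), the green button on the grey box was then pressed to its stop and came back up, and I handed the job in at about 16 s with the arm clear of everything.

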